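# Stand the fallen cookie carton back up in the packing lane

### The arm

A 7-joint arm with a two-finger parallel gripper is mounted at the origin on the work surface. World frame = base frame: x ahead of the robot, y to its left, z up, the work surface at z = 0. Lengths are in m, angles in rad, forces in N, time in s.
With the tool pointing down it reaches from about 0.4 to 0.85 m from the base axis. Payload 10.4 kg.
Tool frame: the origin (TCP) lies on the centre line of the jaws, within the pads' length; the fingertips stand 22 mm ahead of it and the grasp point (between the pads) lies 3 mm ahead of it; z points along the fingers, y is the direction in which the jaws open and shut (so a half turn about z gives the same grasp; the last joint's range is limited). The gripper opens to 85 mm and grips with 20 to 120 N. Pads are 22 mm wide; open, the fingers measure 114 mm over their backs; the gripper's body (76 mm by 85 mm) begins 54 mm behind the grasp point. The pads swing forward as they close: fully open they stand 13 mm farther back than shut.
Start: joints at [1.217, 0.332, -0.065, 1.46, 0.022, 1.35, -0.088], TCP at [0.203, -0.591, 0.253] pointing down, gripper open.
Joint ranges: [-2.6, 2.6], [-0.5, 2.12], [-1.47, 1.34], [0.16, 2.42], [-1.27, 4.41], [0.06, 2.06], [-2.6, 2.6]. Speed limits (rad/s): [2.22, 2.22, 2.79, 2.79, 3.14, 3.14, 3.14].

### API

Orientations are given as a unit quaternion [x, y, z, w].
In Python, from workcell import manip gives the robot as it stands. The module is installed in compiled form; this text tells all that it offers.
- The arm moves only by the shell command python3 -m crank 'ROWS' [FORCE]. ROWS is JSON, a list of rows, each a list of 3 entries, a list of its own where there are three numbers: the opening, from -1 (shut) to 1 (fully open), then the shift along the tool's x, y, z normalised to -1 to 1, where 1 is 80 mm, then the turn, a rotation vector about the tool's x, y, z normalised to -1 to 1, where 1 is pi/4 rad. In form: [[jaw, [tx, ty, tz], [ax, ay, az]], ...]. A call has exactly 5 rows; each row shifts and turns the commanded pose from where the row before left it, along the tool's axes as they then stand; what a row does not reach is not made up. A row lasts 1/10 s, in which the tool goes at most 50 mm and 8.59 degrees, less where a joint would pass 70% of its speed; a pose out of reach is approached as far as the arm can. A call with a number of a shift or a turn outside -1 to 1 is refused whole. A call with a gripper value outside its range is refused whole. The fingers move at their own pace and stop on an object; FORCE is the grip in N (left out, the last holds). Time passes only in rows, so rows that do not move let the fingers close, or fill a call up. It gives the time, the measured TCP pose, the force and the opening at its end, in the units of the state.
- manip.get_obs(): the state, without advancing time (a new reading comes with each control period).
- manip.camera(name): name is "scene" or "top" or "wrist"; returns the picture (420x560x3 uint8, blue, green, red); there is no depth.
- manip.camera_info(name): a dict with "K" (3x3 intrinsics, pixels), "k1" (the pictures are not rectified: a ray, as slopes to the right and down, at radius r is drawn at 1 + k1 r^2 times it, then the intrinsics apply), "camera_from_world" (4x4, takes a point from world to camera coordinates); the wrist camera has in their place "mount" (4x4, takes a point from camera to tool coordinates, whose origin is the TCP and whose axes are the flange's). Camera axes: x right, y down, z forward; pixel columns grow to the right and rows downward; lengths in m; the calibration is good to about 2 mm. A picture is of the moment at which its call begins: read the wrist's pose just before it. camera_info takes no time and is no camera call.
- manip.hand_in(): hands the job in, once; it reports no verdict.
The state is a dict: "clock": time; "joint_pos": joint angles; "joint_velocities": joint speeds; "tau": joint torques, N m; "position": TCP position; "ee_rot": TCP orientation; "ft_force": force on the tool from outside, world axes, zero at the start; "torque": the same for the moment, N m; "grip_width": opening from 0.0 (shut) to 1.0 (fully open).
Only numpy, scipy, OpenCV 4.12 (cv2) and the standard library are available. Lean on these libraries where they do the work, as an engineer would, in place of code of your own. Each camera call takes 0.05 s, during which the arm holds its last target.

### The job

In the packing lane, one of the filled cookie cartons has fallen over in the gap in the row. Stand it back up, lid upward, squarely on the lane floor about midway between the two standing cartons either side of it. Set it down rather than dropping it, and leave those two cartons standing where they are.

Things in the scene. Friction and masses are not known exactly. Their poses are not given: they have to be found in the camera images.
- fallen_mid (a point): Centre of the fallen carton: stiff brown board, 50 x 60 x 100 mm, about 0.16 kg, with a white lid (22 mm) at its +z end. Axes: x its 50 mm width, y its 60 mm depth, z from base to lid. It starts lying lengthwise in the lane on a 50 x 100 mm face, lid end to the right (lane -y), x level across the lane, centre 30 mm above the lane floor.
- lane: Packing lane: fixed straight steel channel, 640 mm long, 80 mm wide. Origin at the middle of its underside, on the bench; x across it, y along it (to the robot's left), z up. Floor 3 mm above the origin; along each long side a lip 3 mm thick, 74 mm apart inside, tops 9 mm above the origin.
- left_neighbour_mid (a point): Centre of the left neighbour, an identical carton standing lid (+z) up in the lane on the +y side of the gap, 50 mm across the lane, 60 mm along it, 100 mm tall; about 365 mm from the right neighbour, centre to centre. Beyond it, at the lane's end, stands one more carton.
- right_neighbour_mid (a point): Centre of the right neighbour, an identical carton standing lid (+z) up in the lane on the -y side of the gap. Beyond it, at the lane's end, stands a round tin.
Not all that is in view belongs to the job. What is shaped like the part that bears fallen_mid but blue is not meant.

How it is judged:
At the end, for the whole second after the job is handed in: The fallen carton stands at rest on the lane floor, lid up (within 10 degrees of vertical), its centre within 15 mm of the lane's centre line and at least 150 mm from each neighbour's centre (about midway), square to the lane within 15 degrees (angle between fallen_mid's own z axis and vertical below 0.1745 rad and z of fallen_mid in the frame of lane between 0.046 and 0.06 m and x of fallen_mid in the frame of lane between -0.015 and 0.015 m and horizontal distance between fallen_mid and left_neighbour_mid above 0.15 m and horizontal distance between fallen_mid and right_neighbour_mid above 0.15 m and y of fallen_mid in the frame of left_neighbour_mid below 0 m and y of fallen_mid in the frame of right_neighbour_mid above 0 m and (angle between the x axis of fallen_mid and the x axis of lane, either way round below 0.2618 rad or angle between the x axis of fallen_mid and the y axis of lane, either way round below 0.2618 rad) and linear speed of fallen below 0.02 m/s and angular speed of fallen below 0.1 rad/s); the robot touches nothing.
It fails at once if a neighbouring carton is tipped (over 10 degrees) or shifted (over 20 mm) (distance of any of left_neighbour_mid, right_neighbour_mid from where it was at the start of the episode above 0.02 m or angle between any of left_neighbour_mid, right_neighbour_mid's own z axis and vertical above 0.1745 rad).
It fails at once if the carton is dropped: it falls clear of the fingers at over 0.8 m/s (linear speed of fallen above 0.8 m/s and contact force between the fingers and fallen below 0.01 N).
It also fails if it takes over 45 s, if anything falls off the work surface, if the arm or the gripper's body presses on something with over 40 N, if the wrist force passes 120 N, or if a joint passes its speed limit or range.

## Working session

There is one attempt and no reset: what is moved stays moved. The work goes in short steps, Python scripts to look and compute and a shell command to move; the robot and the scene stay as the last step left them, time stands still between calls to the robot, and variables do not carry over. Pictures are saved under pics/ and viewed, and the job is handed in when it is done.

```bash
mkdir -p pics; python3 - <<'E'
from workcell import manip
import cv2
o=manip.get_obs();print(o)
for n in("scene","top"):
    cv2.imwrite(f"pics/{n}0.png",manip.camera(n))
    print(n,manip.camera_info(n))
print(manip.camera_info("wrist"))
E
```

```text
{'clock': 0.0, 'joint_pos': array([ 1.21738364,  0.33289252, -0.06464887,  1.46096266,  0.02157527,
        1.349895  , -0.08849258]), 'joint_velocities': array([-3.26284998e-03,  2.65963373e-04, -1.02241146e-03,  3.40740777e-04,
       -5.32676746e-04,  2.26241703e-03,  4.18905989e-05]), 'tau': array([-1.99908871e-03, -6.25442076e+01,  4.78151988e-02, -3.91605341e+01,
        1.62000605e-02,  9.82896017e-03,  5.40501719e-05]), 'position': array([ 0.2028675 , -0.59078756,  0.25249269]), 'ee_rot': array([ 9.86353318e-01,  1.64640812e-01, -1.50328085e-04, -7.16111004e-04]), 'ft_force': array([0.37800114, 0.34008944, 0.14795282]), 'torque': array([-0.03815619, -0.00684646,  0.02723468]), 'grip_width': 0.9970507059944834}
scene {'K': array([[459.95039868,   0.        , 268.14622954],
       [  0.        , 459.95039868, 207.01072344],
       [  0.        ,   0.        ,   1.        ]]), 'k1': -0.051387666725109006, 'camera_from_world': array([[-0.72609278,  0.68736092, -0.01800661,  0.36251181],
       [ 0.38949858,  0.38958315, -0.83457524, -0.17678849],
       [-0.56663933, -0.61299261,
[... 392 characters left out ...]
57476 , -0.09555521,  0.56375762],
       [ 0.09571436,  0.00501832, -0.99539619,  1.06055675],
       [ 0.        ,  0.        ,  0.        ,  1.        ]])}
{'K': array([[353.45039138,   0.        , 276.26270299],
       [  0.        , 353.45039138, 205.4132532 ],
       [  0.        ,   0.        ,   1.        ]]), 'k1': -0.0012178784403889533, 'mount': array([[ 1.13777067e-03, -9.63341978e-01, -2.68273999e-01,
         6.78525395e-02],
       [ 9.99997827e-01,  1.56473644e-03, -1.37772615e-03,
        -4.95687355e-04],
       [ 1.74699954e-03, -2.68271848e-01,  9.63341665e-01,
        -1.21019254e-01],
       [ 0.00000000e+00,  0.00000000e+00,  0.00000000e+00,
         1.00000000e+00]])}
```

View pics/scene0.png

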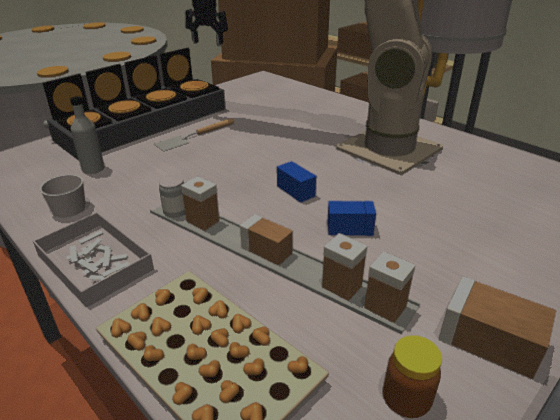

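View pics/top0.png

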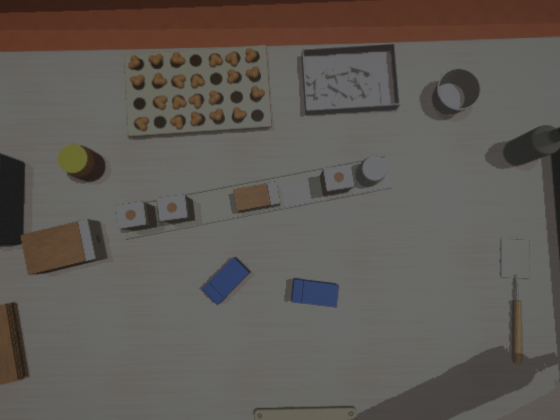

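```bash
cat > h.py <<'E'
import numpy as np,cv2
from workcell import manip
from scipy.spatial.transform import Rotation as R
def und(p,i):
    K=i["K"];d=np.array([[(p[0]-K[0,2])/K[0,0],(p[1]-K[1,2])/K[1,1]]])[0]
    u=d.copy()
    for _ in range(20): u=d/(1+i["k1"]*(u@u))
    return u
def ray(p,n):
    i=manip.camera_info(n);u=und(p,i)
    if n=="wrist":
        o=manip.get_obs();T=np.eye(4);T[:3,:3]=R.from_quat(o["ee_rot"]).as_matrix();T[:3,3]=o["position"];M=T@i["mount"]
    else: M=np.linalg.inv(i["camera_from_world"])
    return M[:3,3],M[:3,:3]@np.array([u[0],u[1],1])
def onz(p,n,z):
    c,d=ray(p,n);return c+d*(z-c[2])/d[2]
E
python3 - <<'E'
import cv2
a=cv2.imread("pics/top0.png")[150:245,110:400]
a=cv2.convertScaleAbs(a,alpha=1.5)
cv2.imwrite("pics/crop_top.png",cv2.resize(a,None,fx=2.7,fy=2.7,interpolation=3))
a=cv2.imread("pics/scene0.png")[170:330,140:425]
cv2.imwrite("pics/crop_sc.png",cv2.resize(a,None,fx=2.8,fy=2.8,interpolation=3))
E
```

```text
(no output)
```

View pics/crop_top.png

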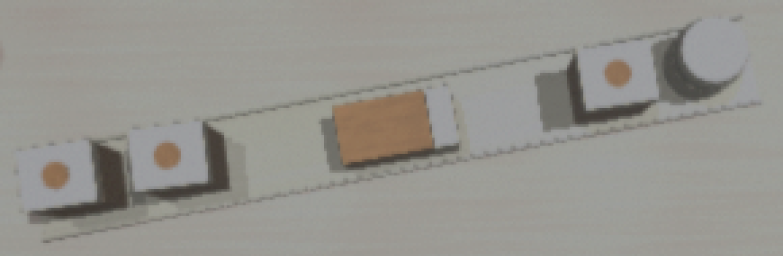

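View pics/crop_sc.png

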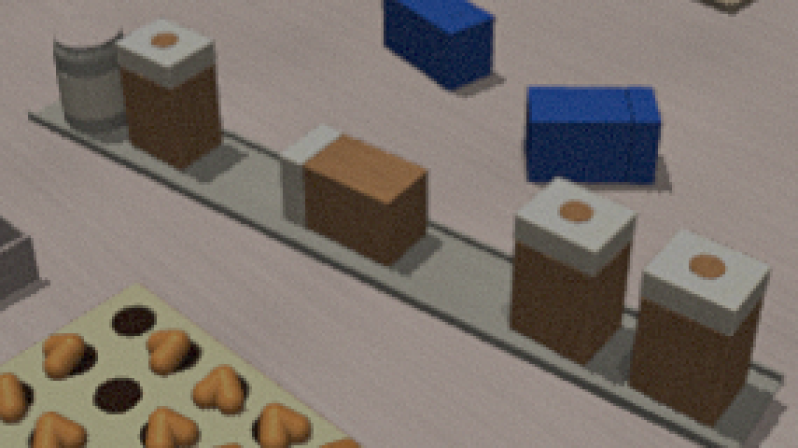

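Candidates, in top-view pixels:
- Brown carton with a white lid lying in the lane, (257,197). This is the one I want.
- Two blue look-alikes, (226,281) and (315,293).
- Large brown box outside the lane, (60,247).
- Standing cartons, (131,215), (172,208) and (338,178).

The crops confirm the brown carton lies in the gap with its lid to the right.

```bash
python3 - <<'E'
from h import *
P=lambda u,v:(110+(u+.5)/2.7-.5,150+(v+.5)/2.7-.5)
for n,p,z in [("baseT",(332,104),.063),("baseB",(342,166),.063),("lidT",(450,86),.063),("lidB",(458,148),.063),("L",(168,156),.103),("R",(617,73),.103),("farR",(745,16),.009),("farL",(250,104),.009),("nearL",(45,241),.009),("nearR",(762,101),.009)]:
    print(n,onz(P(*p),"top",z).round(4))
# scene spots
Q=lambda u,v:(140+(u+.5)/2.8-.5,170+(v+.5)/2.8-.5)
for n,p,z in [("L",(576,211),.103),("R",(165,40),.103),("lidNear",(303,164),.063),("baseNear",(380,203),.063),("baseFar",(427,172),.063)]:
    print("sc",n,onz(Q(*p),"scene",z).round(4))
E
```

```text
baseT [0.6121 0.15   0.063 ]
baseB [0.5599 0.1426 0.063 ]
lidT [0.6247 0.0511 0.063 ]
lidB [0.5725 0.0458 0.063 ]
L [0.5678 0.2779 0.103 ]
R [ 0.6255 -0.0834  0.103 ]
farR [ 0.6885 -0.2099  0.009 ]
farL [0.6218 0.2274 0.009 ]
nearL [0.5063 0.4064 0.009 ]
nearR [ 0.6126 -0.2212  0.009 ]
sc L [0.5704 0.2781 0.103 ]
sc R [ 0.628  -0.0831  0.103 ]
sc lidNear [0.625  0.0746 0.063 ]
sc baseNear [0.6174 0.147  0.063 ]
sc baseFar [0.5683 0.1447 0.063 ]
```

```bash
for i in 1; do python3 -m crank '[[1,[0.53,0,0],[0,0,-0.088]],[1,[0.53,0,0],[0,0,-0.088]],[1,[0.53,0,0],[0,0,-0.088]],[1,[0.53,0,0],[0,0,-0.088]],[1,[0.53,0,0],[0,0,-0.088]]]' 40; done
```

```text
clock: 0.6
position: [0.3925, -0.4947, 0.2528]
ee_rot: [0.943, 0.333, -0.0, -0.0]
ft_force: [0.4, -0.0, -0.3]
grip_width: 1.001
```

```bash
python3 -m crank '[[1,[0.53,0,0],[0,0,-0.088]],[1,[0.53,0,0],[0,0,-0.088]],[1,[0.53,0,0],[0,0,-0.088]],[1,[0.53,0,0],[0,0,-0.088]],[1,[0.53,0,0],[0,0,-0.088]]]' 40
python3 -m crank '[[1,[0.53,0,0],[0,0,-0.088]],[1,[0.53,0,0],[0,0,-0.088]],[1,[0.53,0,0],[0,0,-0.088]],[1,[0.53,0,0],[0,0,-0.088]],[1,[0.53,0,0],[0,0,-0.088]]]' 40
```

```text
clock: 1.1
position: [0.5369, -0.3409, 0.2528]
ee_rot: [0.872, 0.49, -0.0, -0.0]
ft_force: [0.4, -0.3, -0.3]
grip_width: 1.001
clock: 1.6
position: [0.6205, -0.1472, 0.2528]
ee_rot: [0.774, 0.633, -0.0, -0.0]
ft_force: [0.8, 0.1, 0.1]
grip_width: 1.002
```

```bash
python3 -m crank '[[1,[0.53,0,0],[0,0,-0.088]],[1,[0.53,0,0],[0,0,-0.088]],[1,[0.53,0,0],[0,0,-0.088]],[1,[0.53,0,0],[0,0,-0.088]],[1,[0.53,0,0],[0,0,-0.088]]]' 40
python3 -m crank '[[1,[0,0,0],[0,0,0]],[1,[0,0,0],[0,0,0]],[1,[0,0,0],[0,0,0]],[1,[0,0,0],[0,0,0]],[1,[0,0,0],[0,0,0]]]' 40
python3 - <<'E'
from h import *
o=manip.get_obs()
im=manip.camera("wrist");cv2.imwrite("pics/w1.png",im);print(o["position"],R.from_quat(o["ee_rot"]).as_matrix().round(3))
E
```

```text
clock: 2.1
position: [0.6337, 0.0633, 0.2528]
ee_rot: [0.654, 0.756, -0.0, -0.0]
ft_force: [1.2, -0.7, 0.4]
grip_width: 0.999
clock: 2.6
position: [0.6341, 0.0604, 0.2532]
ee_rot: [0.656, 0.755, -0.0, 0.0]
ft_force: [0.1, -0.0, -0.2]
grip_width: 0.996
[0.63407227 0.06042645 0.25318356] [[-0.14  0.99 -0.  ]
 [ 0.99  0.14 -0.  ]
 [-0.   -0.   -1.  ]]
```

View pics/w1.png

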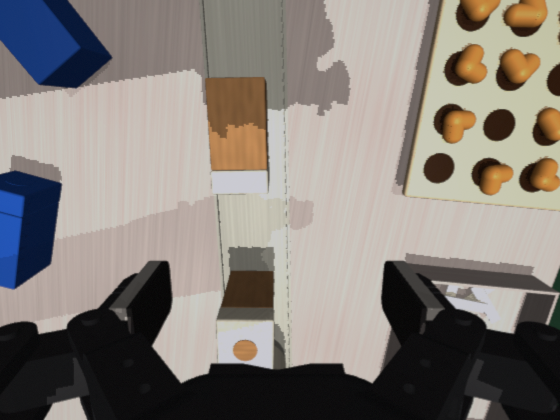

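The wrist view shows the carton's upper face with corners at about (207,79), (265,78), (269,192) and (213,193). The right neighbour's lid is at (246,345).

```bash
python3 - <<'E'
from h import *
c=[onz(p,"wrist",.063) for p in [(207,79),(265,78),(269,192),(213,193)]]
for x in c: print(x.round(4))
print(np.mean(c,0))
print("R",onz((245,350),"wrist",.103))
a=[onz(p,"wrist",.009) for p in [(204,10),(218,205),(281,10),(287,200),(290,340)]]
for x in a: print(x.round(4))
E
```

```text
[0.5639 0.1429 0.063 ]
[0.6116 0.1505 0.063 ]
[0.6281 0.0546 0.063 ]
[0.578  0.0465 0.063 ]
[0.59538893 0.09866701 0.063     ]
R [ 0.62606631 -0.08328713  0.103     ]
[0.5452 0.2056 0.009 ]
[0.5765 0.0199 0.009 ]
[0.6161 0.2157 0.009 ]
[0.6489 0.0359 0.009 ]
[ 0.6784 -0.135   0.009 ]
```

```bash
python3 -m crank '[[1,[0.22,-0.21,0],[0,0,-0.014]],[1,[0.22,-0.21,0],[0,0,-0.014]],[1,[0,0,0],[0,0.167,0]],[1,[0,0,0],[0,0.167,0]],[1,[0,0,0],[0,0.167,0]]]' 40
python3 -m crank '[[1,[0,0,0],[0,0.167,0]],[1,[0,0,0],[0,0.167,0]],[1,[0,0,0],[0,0.167,0]],[1,[-0.25,0,0.25],[0,0,0]],[1,[0,0,0],[0,0,0]]]' 40
python3 -m crank '[[1,[0,0,0],[0,0,0]],[1,[0,0,0],[0,0,0]],[1,[0,0,0],[0,0,0]],[1,[0,0,0],[0,0,0]],[1,[0,0,0],[0,0,0]]]' 40
python3 - <<'E'
from h import *
o=manip.get_obs()
cv2.imwrite("pics/s2.png",manip.camera("scene"));print(o["position"],R.from_quat(o["ee_rot"]).as_matrix().round(3),o["joint_pos"].round(2))
E
```

```text
clock: 3.15
position: [0.596, 0.0914, 0.2545]
ee_rot: [0.634, 0.748, 0.129, -0.15]
ft_force: [-0.7, -0.5, -1.3]
grip_width: 0.997
clock: 3.65
position: [0.5944, 0.0896, 0.2213]
ee_rot: [0.599, 0.703, 0.247, -0.294]
ft_force: [-0.5, 0.0, -0.2]
grip_width: 1.0
clock: 4.15
position: [0.5956, 0.0918, 0.2256]
ee_rot: [0.597, 0.705, 0.248, -0.292]
ft_force: [-0.0, 0.5, 0.7]
grip_width: 1.0
[0.59562268 0.09184639 0.22557643] [[-0.116  0.986 -0.115]
 [ 0.697  0.164  0.698]
 [ 0.708  0.001 -0.707]] [ 0.68  0.58 -0.75  1.51 -0.4   1.34  0.28]
```

View pics/s2.png

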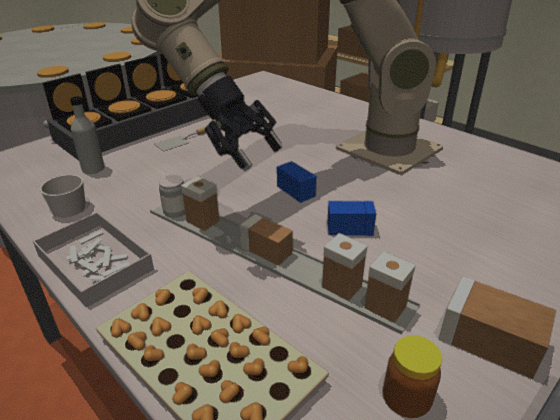

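```bash
python3 -m crank '[[1,[-0.3,0,0.3],[0,0,0]],[1,[-0.3,0,0.3],[0,0,0]],[1,[-0.3,0,0.3],[0,0,0]],[1,[-0.2,0,0.2],[0,0,0]],[1,[0,0,0],[0,0,0]]]' 40
python3 - <<'E'
from h import *
o=manip.get_obs()
cv2.imwrite("pics/s3.png",manip.camera("scene")[100:320,100:420]);cv2.imwrite("pics/w3.png",manip.camera("wrist"));print(o["position"],o["ft_force"])
E
```

```text
clock: 4.7
position: [0.5938, 0.0917, 0.0977]
ee_rot: [0.598, 0.704, 0.247, -0.294]
ft_force: [-0.4, 0.1, 0.5]
grip_width: 1.0
[0.59384369 0.09172222 0.0976777 ] [-0.37309871  0.11206189  0.50289037]
```

View pics/s3.png

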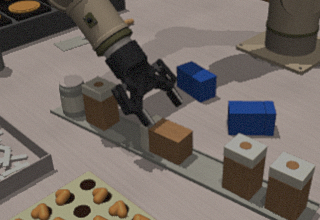

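View pics/w3.png

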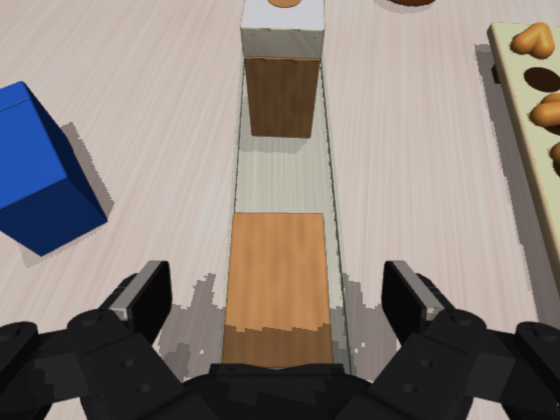

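```bash
python3 -m crank '[[1,[-0.15,0,0.15],[0,0,0]],[1,[-0.15,0,0.15],[0,0,0]],[1,[-0.15,0,0.15],[0,0,0]],[1,[0,0,0],[0,0,0]],[1,[0,0,0],[0,0,0]]]' 40
python3 - <<'E'
from h import *
cv2.imwrite("pics/s4.png",cv2.resize(manip.camera("scene")[140:300,130:350],None,fx=3,fy=3))
E
```

```text
clock: 5.3
position: [0.5953, 0.0921, 0.0494]
ee_rot: [0.597, 0.704, 0.248, -0.293]
ft_force: [0.1, -0.5, -0.4]
grip_width: 1.004
```

View pics/s4.png

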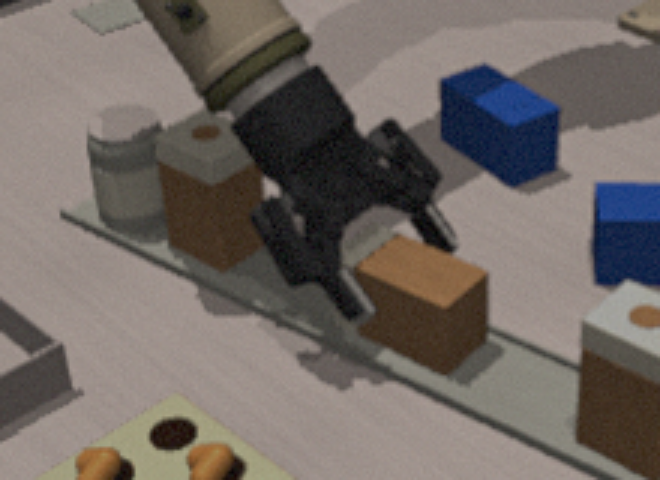

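```bash
python3 -m crank '[[-1,[0,0,0],[0,0,0]],[-1,[0,0,0],[0,0,0]],[-1,[0,0,0],[0,0,0]],[-1,[0,0,0],[0,0,0]],[-1,[0,0,0],[0,0,0]]]' 50
python3 -m crank '[[-1,[0,0,0],[0,0,0]],[-1,[0,0,0],[0,0,0]],[-1,[0.05,0,-0.05],[0,0,0]],[-1,[0.05,0,-0.05],[0,0,0]],[-1,[0,0,0],[0,0,0]]]' 50
python3 - <<'E'
from h import *
print(manip.get_obs())
cv2.imwrite("pics/s5.png",cv2.resize(manip.camera("scene")[140:300,130:350],None,fx=3,fy=3))
E
```

```text
clock: 5.85
position: [0.5958, 0.0918, 0.0502]
ee_rot: [0.597, 0.705, 0.248, -0.292]
ft_force: [-0.1, -2.0, 5.2]
grip_width: 0.581
clock: 6.35
position: [0.5958, 0.0919, 0.0617]
ee_rot: [0.597, 0.705, 0.248, -0.292]
ft_force: [0.6, -0.9, -2.0]
grip_width: 0.578
{'clock': 6.35, 'joint_pos': array([ 0.6404426 ,  0.78652239, -0.69085164,  1.59510891, -0.32828932,
        1.11327913,  0.406875  ]), 'joint_velocities': array([-0.00190951,  0.01113424,  0.00642235,  0.00275454,  0.00532143,
       -0.00925312,  0.00657664]), 'tau': array([  0.24839248, -70.8163619 , -18.9572078 , -27.23324418,
        -3.51225033,   1.87291939,  -0.07859296]), 'position': array([0.59575537, 0.09190056, 0.06169912]), 'ee_rot': array([ 0.59721136,  0.70466123,  0.24808674, -0.29196596]), 'ft_force': array([ 0.63981321, -0.86315094, -2.01138893]), 'torque': array([-1.05371158, -0.20334615, -0.07392413]), 'grip_width': 0.577893997072862}
```

View pics/s5.png

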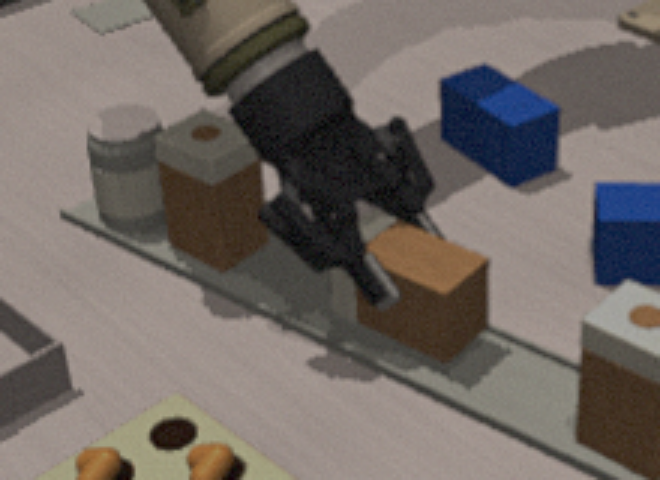

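```bash
python3 -m crank '[[-1,[0.2,0,-0.2],[0,0,0]],[-1,[0.3,0,-0.3],[0,0,0]],[-1,[0.3,0,-0.3],[0,0,0]],[-1,[0.3,0,-0.3],[0,0,0]],[-1,[0.1,0,-0.1],[0,0,0]]]' 50
python3 -m crank '[[-1,[0,0,0],[0,-0.1,0]],[-1,[0,0,0],[0,-0.15,0]],[-1,[0,0,0],[0,-0.15,0]],[-1,[0,0,0],[0,-0.15,0]],[-1,[0,0,0],[0,-0.15,0]]]' 50
python3 -m crank '[[-1,[0,0,0],[0,-0.15,0]],[-1,[0,0,0],[0,-0.15,0]],[-1,[0,0,0],[0,-0.15,0]],[-1,[0,0,0],[0,-0.15,0]],[-1,[0,0,0],[0,-0.15,0]]]' 50
python3 -m crank '[[-1,[0,0,0],[0,-0.15,0]],[-1,[0,0,0],[0,-0.15,0]],[-1,[0,0,0],[0,-0.15,0]],[-1,[0,0,0],[0,-0.1,0]],[-1,[0,0,0],[0,0,0]]]' 50
python3 -m crank '[[-1,[0,0,0],[0,0,0]],[-1,[0,0,0],[0,0,0]],[-1,[0,0,0],[0,0,0]],[-1,[0,0,0],[0,0,0]],[-1,[0,0,0],[0,0,0]]]' 50
python3 - <<'E'
from h import *
o=manip.get_obs()
print(o["position"],R.from_quat(o["ee_rot"]).as_matrix().round(3),o["joint_pos"].round(2))
cv2.imwrite("pics/s6.png",manip.camera("scene"))
cv2.imwrite("pics/t6.png",manip.camera("top"))
E
```

```text
clock: 6.9
position: [0.5965, 0.0921, 0.2]
ee_rot: [0.597, 0.705, 0.249, -0.291]
ft_force: [0.6, 0.5, -2.3]
grip_width: 0.576
clock: 7.4
position: [0.5954, 0.0913, 0.1962]
ee_rot: [0.642, 0.758, 0.075, -0.088]
ft_force: [0.1, 0.0, -3.1]
grip_width: 0.577
clock: 7.9
position: [0.5953, 0.0919, 0.1962]
ee_rot: [0.636, 0.751, -0.115, 0.135]
ft_force: [0.1, -0.1, -3.4]
grip_width: 0.579
clock: 8.4
position: [0.594, 0.094, 0.1934]
ee_rot: [0.595, 0.707, -0.249, 0.291]
ft_force: [0.1, 0.5, -2.7]
grip_width: 0.579
clock: 8.9
position: [0.5957, 0.0912, 0.1971]
ee_rot: [0.598, 0.705, -0.247, 0.291]
ft_force: [1.1, -0.1, -2.0]
grip_width: 0.576
[0.59565615 0.09120522 0.19711754] [[-0.115  0.987  0.115]
 [ 0.699  0.163 -0.696]
 [-0.706  0.001 -0.709]] [-0.24  0.53 -0.45  1.56  0.88  1.61 -0.73]
```

View pics/s6.png

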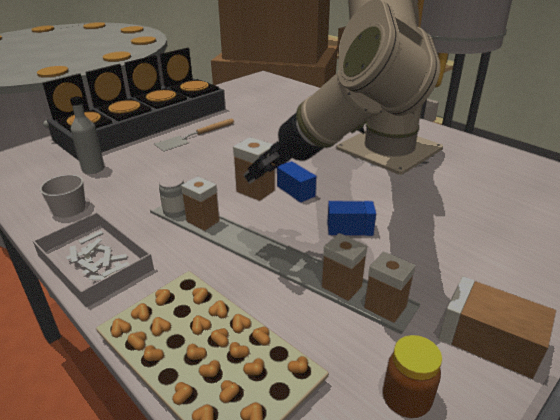

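View pics/t6.png

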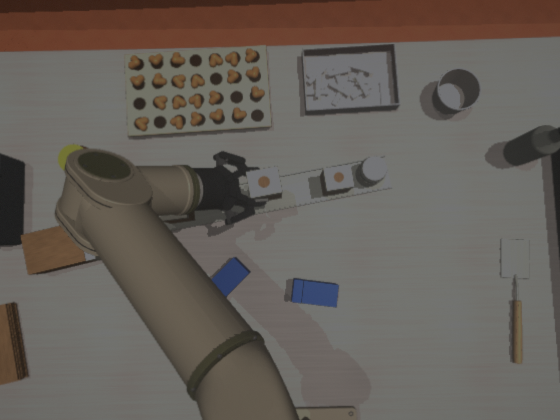

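```bash
python3 - <<'E'
from h import *
a=cv2.imread("pics/s6.png")[110:220,210:330];b=cv2.imread("pics/t6.png")[150:230,210:400]
cv2.imwrite("pics/c6.png",cv2.resize(a,None,fx=5,fy=5,interpolation=3));cv2.imwrite("pics/d6.png",cv2.resize(b,None,fx=4,fy=4,interpolation=3))
E
```

```text
(no output)
```

View pics/c6.png

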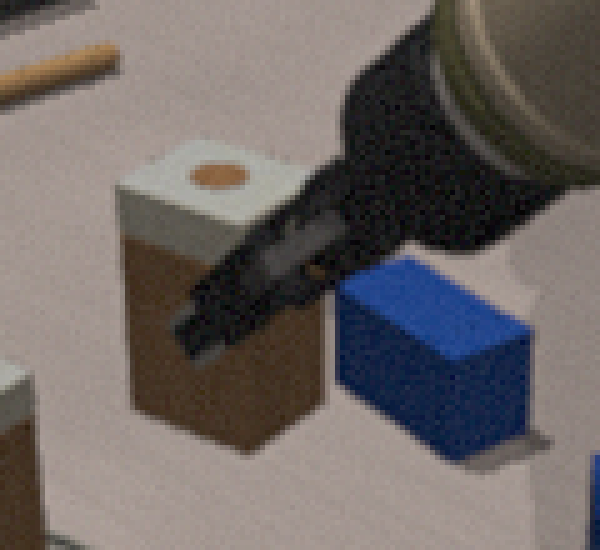

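View pics/d6.png

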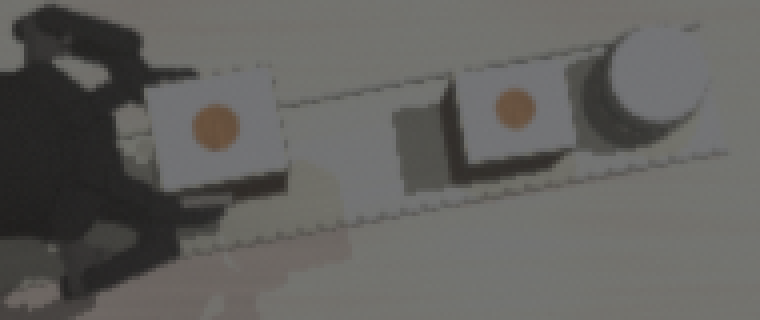

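```bash
python3 - <<'E'
from h import *
c1,d1=ray((253.4,144.6),"scene");c2,d2=ray((263.5,181.4),"top")
s=np.linalg.lstsq(np.c_[d1,-d2],c2-c1,rcond=None)[0];p,q=c1+s[0]*d1,c2+s[1]*d2
print(p,q)
# verticality: left edge in scene: lid corner at top z, same xy at base?
zt=(p[2]+q[2])/2
a=onz((210+118/5,110+188/5),"scene",zt);b=onz((210+132/5,110+408/5),"scene",zt-.1);print(a,b)
E
```

```text
[0.59978814 0.07273511 0.24063014] [0.59790143 0.0745227  0.24038999]
[0.63349716 0.05589682 0.24051007] [0.62814961 0.04890787 0.14051007]
```

```bash
python3 -m crank '[[-1,[0.044,0.056,-0.044],[0,0,0]],[-1,[0.28,0,0.28],[0,0,0]],[-1,[0.28,0,0.28],[0,0,0]],[-1,[0.14,0,0.14],[0,0,0]],[-1,[0.14,0,0.14],[0,0,0]]]' 50
python3 -m crank '[[-1,[0.1,0,0.1],[0,0,0]],[-1,[0.1,0,0.1],[0,0,0]],[-1,[0.05,0,0.05],[0,0,0]],[-1,[0,0,0],[0,0,0]],[-1,[0,0,0],[0,0,0]]]' 50
python3 - <<'E'
from h import *
o=manip.get_obs()
print(o["position"])
cv2.imwrite("pics/s7.png",cv2.resize(manip.camera("scene")[100:310,130:410],None,fx=2.8,fy=2.8))
E
```

```text
clock: 9.5
position: [0.5992, 0.0977, 0.1009]
ee_rot: [0.597, 0.705, -0.247, 0.291]
ft_force: [0.9, 0.2, -1.1]
grip_width: 0.577
clock: 10.0
position: [0.5994, 0.0976, 0.074]
ee_rot: [0.598, 0.705, -0.247, 0.292]
ft_force: [1.3, -0.3, -2.3]
grip_width: 0.578
[0.59938452 0.09764277 0.07396693]
```

View pics/s7.png

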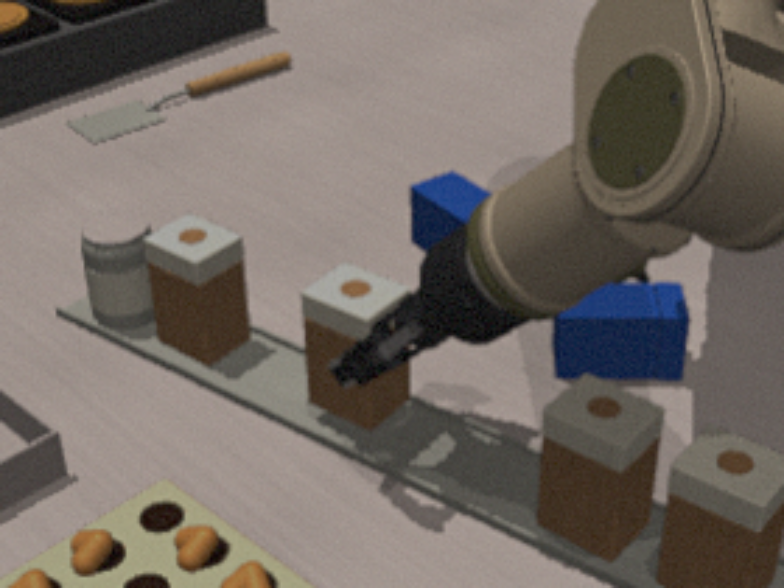

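```bash
python3 -m crank '[[-1,[0.04,0,0.04],[0,0,0]],[-1,[0.04,0,0.04],[0,0,0]],[-1,[0.02,0,0.02],[0,0,0]],[-1,[0,0,0],[0,0,0]],[-1,[0,0,0],[0,0,0]]]' 50
python3 -m crank '[[-1,[0.01,0,0.01],[0,0,0]],[-1,[0.01,0,0.01],[0,0,0]],[-1,[0,0,0],[0,0,0]],[-1,[0,0,0],[0,0,0]],[-1,[0,0,0],[0,0,0]]]' 50
```

```text
clock: 10.55
position: [0.5991, 0.0975, 0.0621]
ee_rot: [0.598, 0.705, -0.247, 0.291]
ft_force: [-0.1, -0.2, -1.7]
grip_width: 0.579
clock: 11.05
position: [0.5991, 0.0975, 0.0599]
ee_rot: [0.598, 0.705, -0.247, 0.291]
ft_force: [0.1, 0.3, -2.8]
grip_width: 0.582
```

Still hanging at -2.8 N, so I'm going down in 1 mm steps until the floor takes the load.

```bash
python3 -m crank '[[-1,[0.01,0,0.01],[0,0,0]],[-1,[0.01,0,0.01],[0,0,0]],[-1,[0,0,0],[0,0,0]],[-1,[0,0,0],[0,0,0]],[-1,[0,0,0],[0,0,0]]]' 50
python3 - <<'E'
from h import *
o=manip.get_obs()
print(o["position"],o["ft_force"],o["torque"])
cv2.imwrite("pics/s8.png",cv2.resize(manip.camera("scene")[160:280,200:300],None,fx=5,fy=5,interpolation=3))
E
```

```text
clock: 11.55
position: [0.5992, 0.0977, 0.059]
ee_rot: [0.598, 0.705, -0.247, 0.292]
ft_force: [-3.8, 1.5, 8.5]
grip_width: 0.583
[0.59920692 0.0976562  0.05897144] [-3.83486241  1.49796252  8.51965151] [-0.22960144  0.78675085 -0.54053401]
```

View pics/s8.png

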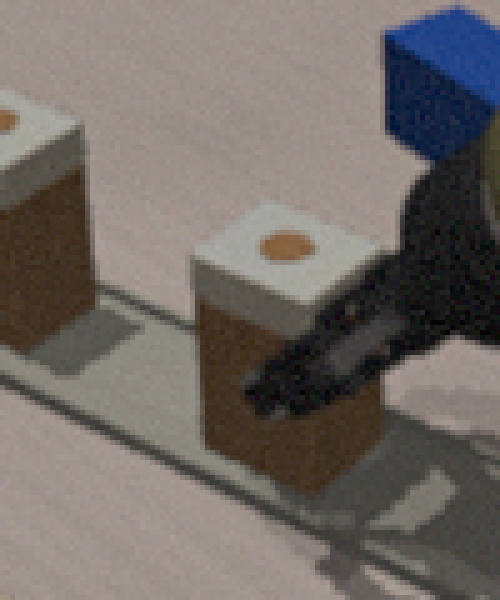

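```bash
python3 -m crank '[[0.2,[0,0,0],[0,0,0]],[0.3,[0,0,0],[0,0,0]],[0.5,[0,0,0],[0,0,0]],[0.7,[0,0,0],[0,0,0]],[0.9,[0,0,0],[0,0,0]]]' 20
python3 -m crank '[[1,[0,0,0],[0,0,0]],[1,[0,0,0],[0,0,0]],[1,[0,0,0],[0,0,0]],[1,[0,0,0],[0,0,0]],[1,[0,0,0],[0,0,0]]]' 20
python3 - <<'E'
from h import *
o=manip.get_obs()
print(o["position"],o["ft_force"],o["torque"])
cv2.imwrite("pics/s9.png",cv2.resize(manip.camera("scene")[160:280,200:300],None,fx=5,fy=5,interpolation=3))
cv2.imwrite("pics/w9.png",manip.camera("wrist"))
E
```

```text
clock: 12.1
position: [0.5991, 0.0975, 0.0575]
ee_rot: [0.598, 0.705, -0.247, 0.291]
ft_force: [-0.8, 0.6, -0.8]
grip_width: 0.948
clock: 12.6
position: [0.5991, 0.0975, 0.0576]
ee_rot: [0.598, 0.705, -0.247, 0.291]
ft_force: [0.3, 0.3, 0.4]
grip_width: 1.001
[0.59908923 0.09750245 0.05757756] [0.30697431 0.25296617 0.439131  ] [ 0.67771534  0.10972504 -0.00080662]
```

View pics/s9.png

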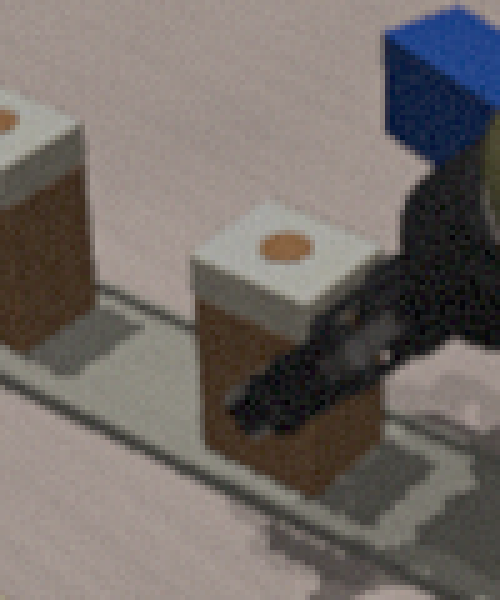

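View pics/w9.png

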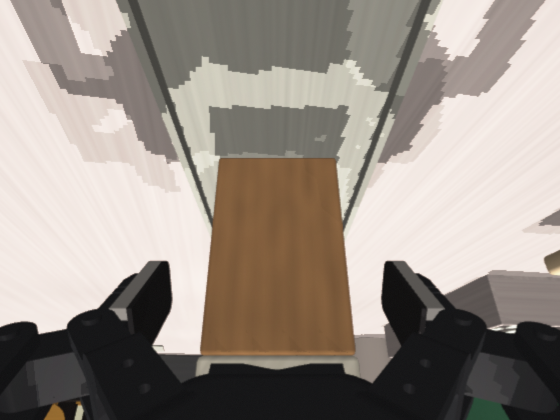

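```bash
python3 -m crank '[[1,[-0.05,0,-0.1],[0,0,0]],[1,[-0.1,0,-0.15],[0,0,0]],[1,[-0.25,0,-0.25],[0,0,0]],[1,[-0.3,0,-0.3],[0,0,0]],[1,[-0.3,0,-0.3],[0,0,0]]]' 20
python3 -m crank '[[1,[-0.3,0,-0.3],[0,0,0]],[1,[-0.3,0,-0.3],[0,0,0]],[1,[-0.2,0,-0.3],[0,0,0]],[1,[0,0,-0.4],[0,0,0]],[1,[0,0,0],[0,0,0]]]' 20
python3 -m crank '[[1,[0,0,0],[0,0,0]],[1,[0,0,0],[0,0,0]],[1,[0,0,0],[0,0,0]],[1,[0,0,0],[0,0,0]],[1,[0,0,0],[0,0,0]]]' 20
python3 - <<'E'
from h import *
o=manip.get_obs()
print(o["position"],o["ft_force"])
cv2.imwrite("pics/s10.png",cv2.resize(manip.camera("scene")[150:320,150:420],None,fx=2.9,fy=2.9,interpolation=3))
cv2.imwrite("pics/t10.png",cv2.resize(manip.camera("top")[150:245,110:400],None,fx=2.7,fy=2.7,interpolation=3))
E
```

```text
clock: 13.2
position: [0.598, 0.1034, 0.1789]
ee_rot: [0.598, 0.705, -0.247, 0.291]
ft_force: [-0.0, 0.0, -0.5]
grip_width: 0.999
clock: 13.7
position: [0.5933, 0.1345, 0.2997]
ee_rot: [0.598, 0.706, -0.243, 0.292]
ft_force: [-0.1, 1.3, 0.8]
grip_width: 0.997
clock: 14.2
position: [0.5935, 0.1302, 0.2949]
ee_rot: [0.598, 0.705, -0.247, 0.291]
ft_force: [-1.0, 0.1, -0.1]
grip_width: 0.998
[0.59354327 0.13022734 0.294856  ] [-1.02663412  0.06300545 -0.07615162]
```

View pics/s10.png

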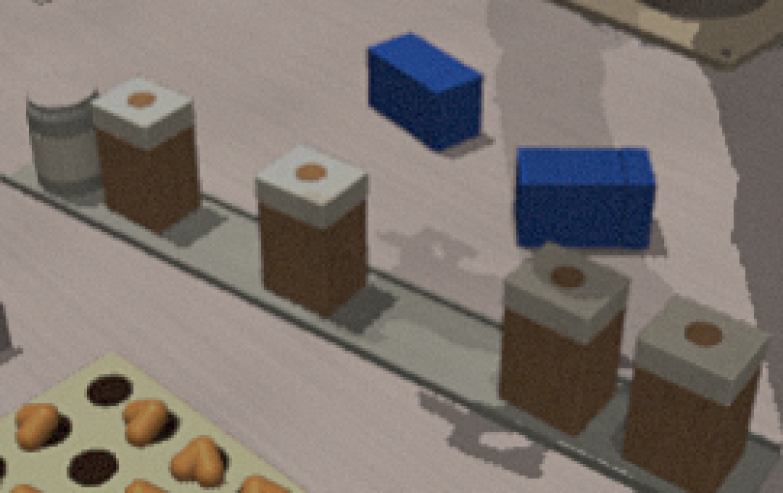

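View pics/t10.png

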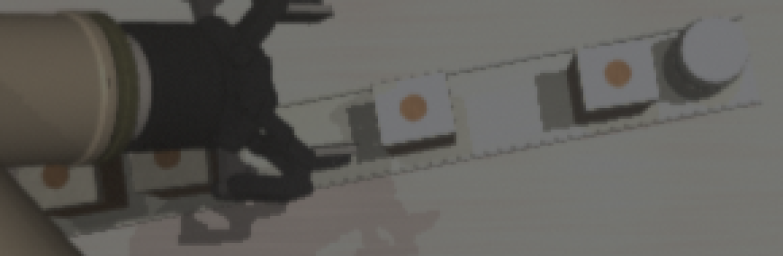

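The carton stands lid up. Its spot is at (413,108) in the top crop and (312,172) in the scene crop. Both neighbours look unmoved.

```bash
python3 - <<'E'
from h import *
P=lambda u,v:(110+(u+.5)/2.7-.5,150+(v+.5)/2.7-.5)
Q=lambda u,v:(150+(u+.5)/2.9-.5,150+(v+.5)/2.9-.5)
pr=[("F",(413,108)),("R",(617,73)),("L",(168,157))]
d={n:onz(P(*p),"top",.103) for n,p in pr}
e={n:onz(Q(*p),"scene",.103) for n,p in [("F",(312,172)),("R",(142,100)),("L",(568,277))]}
for D in(d,e):
    L,Rr,F=D["L"],D["R"],D["F"]; u=(L-Rr)[:2];u/=np.linalg.norm(u)
    print({k:v.round(4) for k,v in D.items()},np.linalg.norm((F-L)[:2]),np.linalg.norm((F-Rr)[:2]),"off line LR",(F-Rr)[:2]@np.array([u[1],-u[0]]))
F=(d["F"]+e["F"])/2
# lane centre from wrist lines: at y=.1 x=.600, 9.4deg
print("lane x",(F[0]-(.600-(F[1]-.1)*np.tan(np.radians(9.4))))*np.cos(np.radians(9.4)))
E
```

```text
{'F': array([0.6014, 0.0811, 0.103 ]), 'R': array([ 0.6255, -0.0834,  0.103 ]), 'L': array([0.567 , 0.2779, 0.103 ])} 0.19981868273806355 0.1663036762609566 off line LR 0.0025564700958544155
{'F': array([0.6035, 0.0812, 0.103 ]), 'R': array([ 0.6284, -0.0824,  0.103 ]), 'L': array([0.5706, 0.2785, 0.103 ])} 0.20011481755811558 0.16539992311494398 off line LR 0.0013066233218834683
lane x -0.0006385802696413373
```

All criteria are met with margin, so I'm handing in.

```bash
python3 -c "
from workcell import manip
print(manip.hand_in())"
```

```text
the job is handed in; nothing more can be done
None
```

The fallen carton is standing lid up on the lane floor between its two neighbours, and I handed the job in at about 14.3 s of the 45 s allowed. I gripped it across its 50 mm width with the tool leaning 45°, lifted it and turned it 90° about the jaw axis. I then lowered it in about 1 mm steps until the force reading showed floor contact, and released it.

**Last checks, from the top and scene cameras:**
- **Spacing:** it stands about 200 mm from the left neighbour and 166 mm from the right one, against a 150 mm minimum. I set it about 17 mm right of the midpoint to keep the hand clear of the left carton.
- **Position across the lane:** it is within about 3 mm of the centre line. One estimate gave -0.6 mm; the line between the neighbours gave 1 to 3 mm.
- **Upright and square:** both look right in the pictures. I did not measure either angle after release.
- **Neighbours:** both are where they were to within the measuring error, about 1 mm, and the gripper is clear of everything.

**One reading that disagreed:** while the carton was held in the air, one edge seemed to lean by a few degrees in the scene view. The lean was almost entirely along the viewing direction, so I put it down to depth ambiguity, and the placed carton looked upright.

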